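Put the microscope parts back in their labelled bays

ROBOT

A 6-joint arm with a two-finger parallel gripper is mounted at the origin on the work surface. World frame = base frame: x ahead of the robot, y to its left, z up, the work surface at z = 0. Lengths are in m, angles in rad, forces in N, time in s.
With the tool pointing down it reaches from about 0.275 to 0.875 m from the base axis. Payload 12.5 kg.
Tool frame: the origin (TCP) lies at the very end of the fingers, on their centre line; the grasp point (between the pads) lies 19 mm behind it (env.tcp_to_grasp is the distance from the TCP to the grasp point, in m); z points along the fingers, y is the line along which they close (so a half turn about z gives the same grasp; the last joint's range is limited). The gripper opens to 85 mm and grips with 20 to 120 N. Pads are 22 mm wide; open, the fingers measure 114 mm over their backs; the gripper's body (76 mm by 85 mm) begins 54 mm behind the grasp point. The pads swing forward as they close: fully open they stand 13 mm farther back than shut.
Start: joints at [-1.291, 0.351, 1.652, -0, 1.139, -0.085], TCP at [0.196, -0.514, 0.231] pointing down, gripper open.
Joint ranges: [-2.75, 2.75], [-0.79, 2.1], [0.01, 2.65], [-1.57, 4.71], [0.07, 3.14], [-2.87, 2.87]. Speed limits (rad/s): [2.22, 2.22, 2.79, 3.14, 3.14, 3.14].

INTERFACE

Orientations are given as a unit quaternion [x, y, z, w].
In Python, from cell import env gives the robot as it stands.
- The arm moves only by the shell command python3 -m inch 'ROWS' [FORCE]. ROWS is text: rows parted by semicolons, each of 7 numbers parted by spaces: the closure, from 0 (fully open) to 1 (shut), then the shift along the tool's x, y, z in cm, then the turn, a rotation vector about the tool's x, y, z in rad. In form: hand dx dy dz wx wy wz; .... A call has 1 to 12 rows; each row is the pose to reach, as a shift and turn from the pose commanded when the call began, along the tool's axes at that moment; what a row does not reach only later rows make up. A row lasts 1/8 s, in which the tool goes at most 62.5 mm and 10.7 degrees, less where a joint would pass 70% of its speed; a pose out of reach is approached as far as the arm can. A call with a gripper value outside its range is refused whole. The fingers move at their own pace and stop on an object; FORCE is the grip in N (left out, the last holds). Time passes only in rows, so rows that repeat a pose let the fingers close. It gives the time, the measured TCP pose, the force, the opening and the grip force at its end, in the units of the state.
- env.read_state(): the state, without advancing time (a new reading comes with each control period).
- env.get_image(name): name is "scene" or "top" or "wrist"; returns (picture, depth): 400x640x3 uint8, red, green, blue; 400x640 float32, m along the optical axis (not along the pixel's ray), 0 where there is no reading.
- env.camera_info(name): a dict with "K" (3x3 intrinsics, pixels), "dist" ([k1, k2, p1, p2, k3] as OpenCV has them; the pictures are not rectified), "pose" (4x4, takes a point from camera to world coordinates). Camera axes: x right, y down, z forward; pixel columns grow to the right and rows downward; lengths in m; the calibration is good to about 2 mm. A picture is of the moment at which its call begins: read the wrist's pose just before it. camera_info takes no time and is no camera call; for the wrist camera it gives the pose at the moment of the call.
- env.close_job(): hands the job in; it is judged then, once.
The state is a dict: "clock": time; "joint_pos": joint angles; "joint_vel": joint speeds; "joint_torque": joint torques, N m; "ee_pos": TCP position; "tool_rot": TCP orientation; "contact_force": force on the tool from outside, world axes, zero at the start; "ft_torque": the same for the moment, N m; "opening": finger opening in m; "grip_force": force on a finger pad.
Only numpy, scipy, OpenCV 4.12 (cv2) and the standard library are available. Lean on these libraries where they do the work, as an engineer would, in place of code of your own. Each camera call takes 0.05 s, during which the arm holds its last target. There are 200 camera calls.

TASK

Pack up after the microscopy session: slide the rack's metal cover fully open, return the eyepiece, the rectangular block and the cross-shaped knob each to the bay whose label shows its outline, set down flat and upright on the bay floor (not dropped), then slide the cover fully shut over them. Leave the ring that is already in its bay, and the other things on the bench, where they are.

Things in the scene. Friction and masses are not known exactly. Their poses are not given: they have to be found in the camera images.
- eyepiece_mid (a point): Microscope eyepiece, an upright black cylinder with a thin steel band and a small lens on top: 32 mm diameter (28 mm in its top 10 mm), 34 mm high, 90 g. Point at its centre, 17 mm above its underside; z is its axis. Starts standing on the table right of the rack, at any of three places that are swapped between the three parts.
- block_mid (a point): Plain steel rectangular block, 22 mm (x) by 40 mm (y) by 22 mm high, 150 g. Point at its centre, 11 mm above its underside; x is its short side, y its long side. Starts standing on the table right of the rack, at any of three places that are swapped between the three parts.
- cross_mid (a point): Black cross-shaped knob lying flat: two arms 40 mm long and 14 mm wide crossing at right angles, 18 mm high, 60 g. Point at its centre, 9 mm above its underside; x and y run along the arms, so it measures 40 mm from arm end to arm end. Starts standing on the table right of the rack, at any of three places that are swapped between the three parts.
- bay_round: Rack bay labelled with a filled disc: home of the eyepiece. Origin: bay's middle at table height; cork floor 4 mm above it. x along the bay (122 mm inside, rail to rail), y across it (50 mm inside, partitions 12 mm high). The label, a 40 mm black picture on a white plate 10 mm above the table, lies 93 mm from the origin towards +x, outside the far rail. The bays' order changes.
- bay_block: Rack bay labelled with a filled rectangle: home of the rectangular block. Origin: bay's middle at table height; cork floor 4 mm above it. x along the bay (122 mm inside, rail to rail), y across it (50 mm inside, partitions 12 mm high). The label, a 40 mm black picture on a white plate 10 mm above the table, lies 93 mm from the origin towards +x, outside the far rail. The bays' order changes.
- bay_cross: Rack bay labelled with a cross: home of the cross-shaped knob. Origin: bay's middle at table height; cork floor 4 mm above it. x along the bay (122 mm inside, rail to rail), y across it (50 mm inside, partitions 12 mm high). The label, a 40 mm black picture on a white plate 10 mm above the table, lies 93 mm from the origin towards +x, outside the far rail. The bays' order changes.
- bay_ring: Rack bay labelled with a ring (disc with a pale middle): home of the ring already in it. Origin: bay's middle at table height; cork floor 4 mm above it. x along the bay (122 mm inside, rail to rail), y across it (50 mm inside, partitions 12 mm high). The label, a 40 mm black picture on a white plate 10 mm above the table, lies 93 mm from the origin towards +x, outside the far rail. The bays' order changes.
- rack: Grey fixed rack of four like bays side by side, 56 mm apart. Origin amid the four at table height; x away from the robot, y along the row (all bays have the rack's axes). Rails along y at x = -64 and +64 mm, 44 mm high, 6 mm thick, continuing to y = +366 mm to carry the open cover. End walls 30 mm high at y = -115 and +115 mm.
- cover (a joint): Slide of the flat aluminium cover on the rails, in m: 0 fully shut over all four bays, 0.25 fully open (slid along the rack's +y, clear of all the bays). Starts within 30 mm of shut. Takes about 2 N to slide, stays where left. Cover 138 by 228 mm, its top 50 mm above the table; parts in the bays clear it.
- cover_grip (a point): Black upright handle on the middle of the cover: a ridge 60 mm long (along x), 12 mm thick (along y) and 26 mm high, standing on the cover's top from 50 to 76 mm above the table. Point inside the ridge, 64.5 mm above the table; along the rack's y it lies as far from the rack's origin as the cover is open; y is the direction in which the cover opens.
- ring: Small aluminium ring, 36 mm across, 10 mm high, already home in its bay; origin at the centre of its underside.
- vial: Small amber jar, 26 mm across and 42 mm high, standing among the three parts; origin under its centre.
- screwdriver: Screwdriver, 160 mm long, lying beyond the parts; origin at about its middle.
- brush: Brush, 150 mm long, lying on the left in front of the rack; origin at about its middle.
- specimen_box: Small cardboard box, 60 by 50 by 30 mm, on the near side of the rack; origin under its centre.
Not all that is in view belongs to the job. What is shaped like the part that bears cross_mid but pink or red is not meant. What is shaped like the bay_cross but green is not meant.

How it is judged:
By the outcome, as a careful person would: the job done as asked, in the order asked, and still so for the second after the job is handed in, with the robot touching nothing.
It also fails if it takes over 72 s, if anything falls off the work surface, if the arm or the gripper's body presses on something with over 40 N, if the wrist force passes 120 N, or if a joint passes its speed limit or range.

## Working session

There is one attempt and no reset: what is moved stays moved. The work goes in short steps, Python scripts to look and compute and a shell command to move; the robot and the scene stay as the last step left them, time stands still between calls to the robot, and variables do not carry over. Pictures are saved under pics/ and viewed, at most 10 in all, crops included, and the job is handed in when it is done.

```bash
ls; mkdir -p pics
python3 - <<'E'
from cell import env
import cv2,numpy as np
for n in("top","scene"):
    im,d=env.get_image(n); cv2.imwrite(f"pics/{n}0.png",im[:,:,::-1]); np.savez(f"{n}0.npz",im=im,d=d,**{k:np.array(v) for k,v in env.camera_info(n).items()})
    print(n,env.camera_info(n))
s=env.read_state();print(s['clock'],s['ee_pos'],s['tool_rot'],s['opening'],env.tcp_to_grasp)
E
```

```text
pics
top {'K': array([[367.07981482,   0.        , 323.39619336],
       [  0.        , 367.07981482, 197.27450208],
       [  0.        ,   0.        ,   1.        ]]), 'dist': array([-0.06470641,  0.        ,  0.        ,  0.        ,  0.        ]), 'pose': array([[ 0.00310268, -0.99821661,  0.05961521,  0.37431059],
       [-0.99998714, -0.00333624, -0.00381864, -0.0113606 ],
       [ 0.00401072, -0.0596026 , -0.99821413,  1.18319683],
       [ 0.        ,  0.        ,  0.        ,  1.        ]])}
scene {'K': array([[468.92900185,   0.        , 310.02842826],
       [  0.        , 468.92900185, 204.54750457],
       [  0.        ,   0.        ,   1.        ]]), 'dist': array([0.01926233, 0.        , 0.        , 0.        , 0.        ]), 'pose': array([[ 0.52704566,  0.62077639, -0.58039603,  1.15472176],
       [ 0.8498037 , -0.37893056,  0.366395  , -0.47527305],
       [ 0.00751957, -0.68632959, -0.72725178,  0.94770968],
       [ 0.        ,  0.        ,  0.        ,  1.        ]])}
0.1 [ 0.19616303 -0.51349677  0.23080916] [ 9.83408097e-01  1.81406244e-01 -4.36879642e-05 -5.35672630e-04] 0.08560112335692653 0.0187
```

View pics/top0.png

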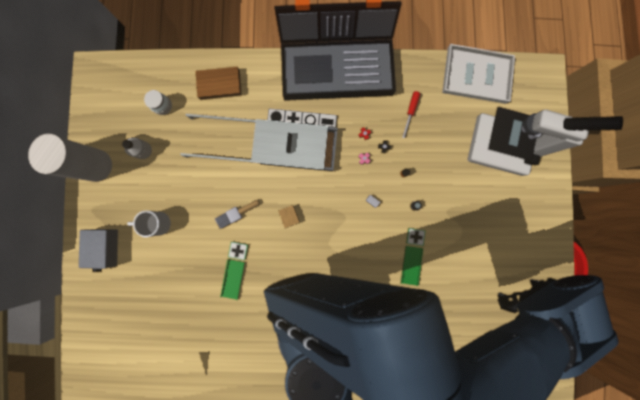

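View pics/scene0.png

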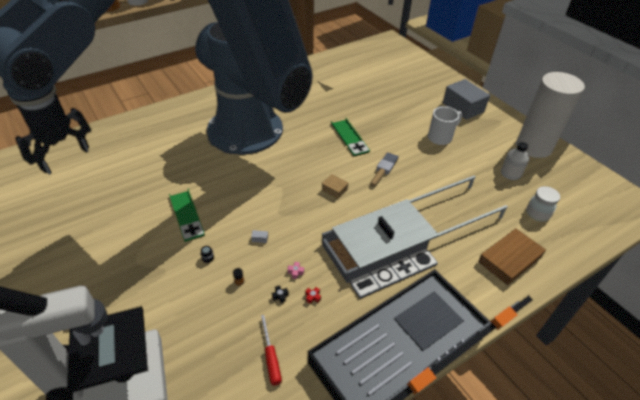

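Top view: the cover handle is at (292,142). The labels are disc (276,117), cross (293,118), ring (310,119) and rectangle (327,120). The block is at (374,201), the eyepiece at (417,205) and the amber vial at (407,172). There are three cross-shaped knobs: red (365,133), pink (364,158) and black (385,146). The black one fits the description. The green bays with crosses at (237,250) and (415,238) are decoys. I'll confirm this in an enlarged crop while measuring.

```bash
cat > h.py <<'E'
import cv2,numpy as np
def ray(K,dist,T,u,v):
    p=cv2.undistortPoints(np.array([[[u,v]]],float),K,dist)[0,0]
    return T[:3,:3]@np.array([p[0],p[1],1]),T[:3,3]
def atz(K,dist,T,u,v,z):
    r,o=ray(K,dist,T,u,v); return o+r*(z-o[2])/r[2]
def proj(K,dist,T,P):
    Ti=np.linalg.inv(T); return cv2.projectPoints(np.array(P,float).reshape(-1,3),cv2.Rodrigues(Ti[:3,:3])[0],Ti[:3,3],K,dist)[0].reshape(-1,2)
def cloud(K,dist,T,d):
    v,u=np.mgrid[0:d.shape[0],0:d.shape[1]]
    p=cv2.undistortPoints(np.stack([u.ravel(),v.ravel()],1)[:,None].astype(float),K,dist)[:,0]
    c=np.c_[p,np.ones(len(p))]*d.ravel()[:,None]
    return (c@T[:3,:3].T+T[:3,3]).reshape(d.shape+(3,))
E
python3 - <<'E'
from h import *
f=np.load("top0.npz");K,D,T=f['K'],f['dist'],f['pose'];C=cloud(K,D,T,f['d'])
for n,u,v,z in[("handle",292,142,.076),("disc",276,117,.01),("crossL",293,118,.01),("ringL",310,119,.01),("rect",327,120,.01),("block",374,201,.022),("eye",417,205,.034),("vial",407,172,.042),("blk+",385,146,.018),("red",365,133,.018),("pink",364,158,.018),("railfar",190,117,.044),("railnear",183,156,.044),("box",290,216,.03),("brush",240,213,.01)]:
    print(n,atz(K,D,T,u,v,z).round(3),C[v,u].round(3))
im=f['im'][90:220,240:440,::-1]
cv2.imwrite("pics/crop0.png",cv2.resize(im,None,fx=4,fy=4,interpolation=cv2.INTER_CUBIC))
E
```

```text
handle [0.609 0.081 0.076] [0.615 0.083 0.05 ]
disc [0.706 0.139 0.01 ] [0.706 0.139 0.01 ]
crossL [0.702 0.084 0.01 ] [0.702 0.084 0.011]
ringL [0.699 0.029 0.01 ] [0.699 0.028 0.011]
rect [ 0.696 -0.027  0.01 ] [ 0.696 -0.027  0.011]
block [ 0.432 -0.176  0.022] [ 0.432 -0.177  0.02 ]
eye [ 0.42  -0.311  0.034] [ 0.42  -0.311  0.032]
vial [ 0.523 -0.278  0.042] [ 0.523 -0.279  0.038]
blk+ [ 0.61  -0.214  0.018] [ 0.61  -0.214  0.016]
red [ 0.652 -0.149  0.018] [ 0.651 -0.149  0.021]
pink [ 0.571 -0.146  0.018] [ 0.571 -0.146  0.017]
railfar [0.697 0.41  0.044] [0.701 0.415 0.03 ]
railnear [0.571 0.428 0.044] [0.576 0.438 0.018]
box [0.384 0.089 0.03 ] [0.384 0.089 0.026]
brush [0.393 0.251 0.01 ] [0.393 0.25  0.013]
```

View pics/crop0.png

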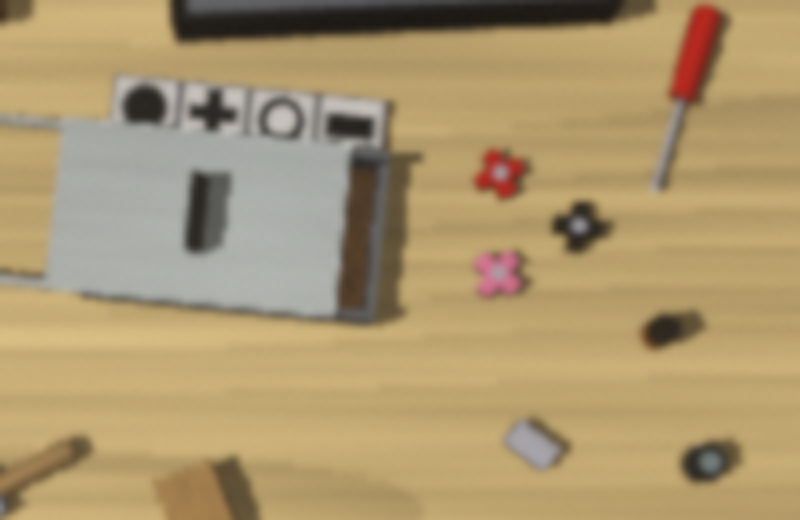

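The crop confirms it: the black cross, with a light cap, is at crop (580,226), which is full-image (385,146). The red one at crop (500,173) and the pink one at (500,272) are decoys. Next I'll fit the rack yaw and cover, and the orientations of the parts.

Run:
```python
from h import *
f=np.load("top0.npz");K,D,T=f['K'],f['dist'],f['pose'];C=cloud(K,D,T,f['d']);im=f['im']
def fit(mask,z,name):
    n,l,s,c=cv2.connectedComponentsWithStats(mask.astype(np.uint8)); 
    k=1+np.argmax(s[1:,4]); v,u=np.where(l==k)
    P=np.array([atz(K,D,T,a,b,z)[:2] for a,b in zip(u,v)],np.float32)
    r=cv2.minAreaRect(P*1000); print(name,s[k],np.array(r[0]).round(1),np.array(r[1]).round(1),round(r[2],1),'mean',(P.mean(0)*1000).round(1))
def win(u0,u1,v0,v1):
    m=np.zeros(im.shape[:2],bool);m[v0:v1,u0:u1]=1;return m
g=im.astype(int);mx=g.max(2);mn=g.min(2);sat=mx-mn
fit(win(245,345,110,175)&(abs(C[...,2]-.05)<.006)&(sat<40),.05,"cover")
fit(win(240,345,105,130)&(mn>150)&(sat<45)&(C[...,2]<.025),.01,"plates")
fit(win(360,390,190,212)&(sat<35)&(mn>110),.022,"block")
fit(win(280,300,130,155)&(mx<70),.076,"handle")
fit(win(375,395,136,158)&((sat<30)),.018,"cross")
fit(win(405,430,195,215)&((sat<30)),.034,"eye")
for s in((110,160),):
  # rails: grey pixels left of cover
  for lo,hi in((108,125),(150,162)):
    m=win(195,240,lo,hi)&(sat<40); v,u=np.where(m); P=np.array([atz(K,D,T,a,b,.044)[:2] for a,b in zip(u,v)]); p=np.polyfit(P[:,1],P[:,0],1); print("rail",len(u),p,"yaw deg",-np.degrees(np.arctan(p[0])))
```

```text
cover [ 251  119   77   51 3061] [609.6  94.1] [232.2 138.6] 84.4 mean [608.9  91.6]
plates [320 114  16   6  55] [709.2 -28.6] [48.8 13.2] 82.0 mean [709.  -28.5]
block [366 195  14  12  97] [ 432.6 -171.3] [41.1 23.9] 51.4 mean [ 432.9 -171.3]
handle [287 134   5  18  69] [607.6  89.2] [11.6 53.5] 85.0 mean [607.1  89.4]
cross [379 141  12  11  73] [ 609.1 -211.5] [27.7 30.2] 39.0 mean [ 609.1 -212. ]
eye [411 201  11   9  73] [ 419.6 -307.4] [25.2 31.9] 0.1 mean [ 419.3 -307.9]
rail 119 [0.09091405 0.66606733] yaw deg -5.194710940715568
rail 140 [0.09514662 0.5380826 ] yaw deg -5.435137895023373
```

```bash
cat > go.py <<'E'
# usage: go.py x y z yawdeg(of tool x axis) : prints shift/turn in tool axes, no motion
import sys,numpy as np
from scipy.spatial.transform import Rotation as R
from cell import env
x,y,z,a=map(float,sys.argv[1:5]); s=env.read_state(); q=R.from_quat(s['tool_rot'])
t=R.from_euler('z',a,degrees=True)*R.from_euler('x',180,degrees=True)
print("cm",(100*q.inv().apply(np.array([x,y,z])-s['ee_pos'])).round(2),"rot",(q.inv()*t).as_rotvec().round(3),"alt",(q.inv()*t*R.from_euler('z',np.pi)).as_rotvec().round(3),'now',s['ee_pos'].round(4))
E
python3 go.py .608 .0905 .18 -5.3
```

```text
cm [ 60.02 -41.72   5.13] rot [-0.001  0.     0.457] alt [-0.000e+00 -1.000e-03 -2.684e+00] now [ 0.1962 -0.5135  0.2308]
```

```bash
python3 -m inch '0 60.0 -41.7 5.1 0 0 .457;0 60.0 -41.7 5.1 0 0 .457;0 60.0 -41.7 5.1 0 0 .457;0 60.0 -41.7 5.1 0 0 .457;0 60.0 -41.7 5.1 0 0 .457;0 60.0 -41.7 5.1 0 0 .457;0 60.0 -41.7 5.1 0 0 .457;0 60.0 -41.7 5.1 0 0 .457;0 60.0 -41.7 5.1 0 0 .457;0 60.0 -41.7 5.1 0 0 .457;0 60.0 -41.7 5.1 0 0 .457;0 60.0 -41.7 5.1 0 0 .457' 40; python3 go.py .608 .0905 .18 -5.3
```

```text
clock: 1.6
ee_pos: [0.6088, 0.0921, 0.1797]
tool_rot: [0.999, -0.046, -0.0, 0.0]
contact_force: [0.1, -0.9, 0.6]
opening: 0.0855
grip_force: 0.0
cm [-0.06  0.17 -0.03] rot [0.    0.    0.001] alt [-1.00e-03  0.00e+00 -3.14e+00] now [0.6088 0.0921 0.1797]
```

Run:
```python
from cell import env
from h import *
i=env.camera_info("wrist");im,d=env.get_image("wrist");K,D,T=i['K'],i['dist'],i['pose']
np.savez("w1.npz",im=im,d=d,K=K,dist=D,pose=T)
print(T.round(3)); C=cloud(K,D,T,d)
g=im.astype(int)
m=((C[...,2]>.068)&(C[...,2]<.082)&(g.max(2)<90)); 
n,l,s,c=cv2.connectedComponentsWithStats(m.astype(np.uint8)); 
for k in np.argsort(-s[1:,4])[:3]+1:
    P=(C[l==k][:,:2]*1000).astype(np.float32); print(s[k],cv2.minAreaRect(P),P.mean(0))
p=proj(K,D,T,[.609,.0905,.076])
cv2.circle(im,tuple(int(x) for x in p[0]),4,(255,0,0),-1)
cv2.imwrite("pics/w1.png",im[:,:,::-1])
```

```text
[[-0.091 -0.948 -0.305  0.685]
 [-0.996  0.086  0.028  0.084]
 [-0.     0.306 -0.952  0.323]
 [ 0.     0.     0.     1.   ]]
[315 161  14  70 957] ((609.8490600585938, 90.51609802246094), (11.41456413269043, 60.11722946166992), 84.49744415283203) [611.4229   90.52977]
```

View pics/w1.png

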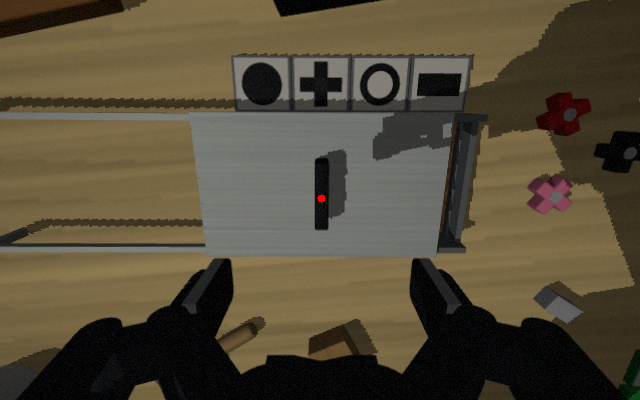

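The wrist view shows the handle at (321,194), and the labels disc (262,83), cross (321,84), ring (380,84) and rectangle (439,85) clearly.

```bash
python3 - <<'E'
from h import *
f=np.load("w1.npz");K,D,T=f['K'],f['dist'],f['pose']; g=f['im'].astype(int)
L=[]
for n,u,v in[("disc",262,83),("cross",321,84),("ring",380,84),("rect",439,85)]:
    m=np.zeros(g.shape[:2],bool);m[v-24:v+24,u-25:u+25]=1; 
    ys,xs=np.where(m&(g.max(2)<75)); n_,l,s,c=cv2.connectedComponentsWithStats((m&(g.max(2)<75)).astype(np.uint8)); k=[j for j in range(1,n_) if s[j,4]>150]; 
    b=s[k[0]]; u2,v2=b[0]+b[2]/2-.5,b[1]+b[3]/2-.5
    P=atz(K,D,T,u2,v2,.0105); L.append(P); print(n,len(k),b,P.round(4))
L=np.array(L); y=(L[0]-L[3]); print(np.linalg.norm(y)); a=np.arctan2(-y[0],y[1]); print("yaw",np.degrees(a))
a=np.radians(-5.4); X=np.array([np.cos(a),np.sin(a)]);Y=np.array([-np.sin(a),np.cos(a)])
o=L[:,:2].mean(0)-.093*X; print("rack",o.round(4))
for n,k in zip(("round","cross","ring","block"),(84,28,-28,-84)): print(n,(o+k/1000*Y).round(4))
h=np.array([.6098,.0905]); print("cover open",(h-o)@Y,(h-o)@X, "shut",o,"open",(o+.25*Y).round(4))
E
python3 go.py .6095 .0905 .056 -5.4
```

```text
disc 1 [ 237   62   50   45 1585] [0.7078 0.139  0.0105]
cross 1 [ 296   62   50   46 1329] [0.7023 0.0832 0.0105]
ring 1 [ 355   63   50   45 1068] [0.6967 0.0273 0.0105]
rect 1 [ 414   73   50   36 1600] [ 0.6866 -0.0287  0.0105]
0.16905894856511186
yaw -7.228689272152745
rack [0.6058 0.064 ]
round [0.6137 0.1476]
cross [0.6084 0.0918]
ring [0.6031 0.0361]
block [ 0.5979 -0.0197]
cover open 0.02680863459072004 0.0015030711163629225 shut [0.60578068 0.06395179] open [0.6293 0.3128]
cm [-0.07  0.57 12.32] rot [-0.001 -0.     0.005] alt [ 1.000e-03 -2.000e-03 -3.137e+00] now [0.6106 0.096  0.1792]
```

```bash
python3 -m inch '0 0 0 0 0 0 0;0 0 0 0 0 0 0;0 0 0 0 0 0 0' ; python3 go.py .6095 .0903 .056 -5.4
```

```text
clock: 2.02
ee_pos: [0.6077, 0.0889, 0.1805]
tool_rot: [0.999, -0.047, 0.0, 0.0]
contact_force: [0.3, -0.2, -0.2]
opening: 0.0858
grip_force: 0.0
cm [ 0.17 -0.16 12.45] rot [ 0.    -0.     0.001] alt [ 0.     0.    -3.141] now [0.6077 0.0889 0.1805]
```

```bash
python3 -m inch '0 .1 -.1 4 0 0 0;0 .1 -.1 8 0 0 0;0 .1 -.1 11 0 0 0;0 .1 -.1 12.4 0 0 0;.4 .1 -.1 12.4 0 0 0;.6 .1 -.1 12.4 0 0 0;1 .1 -.1 12.4 0 0 0;1 .1 -.1 12.4 0 0 0;1 .1 -.1 12.4 0 0 0;1 .1 -.1 12.4 0 0 0;1 .1 -.1 12.4 0 0 0' 40; python3 go.py .6311 .316 .056 -5.4
```

```text
clock: 3.4
ee_pos: [0.6094, 0.0908, 0.0571]
tool_rot: [0.999, -0.046, 0.0, -0.0]
contact_force: [-2.0, 1.1, 5.4]
opening: 0.0109
grip_force: 39.9
cm [  0.08 -22.62   0.11] rot [-0.    -0.001  0.002] alt [ 1.00e-03 -0.00e+00 -3.14e+00] now [0.6094 0.0908 0.0571]
```

```bash
python3 -m inch '1 0 -1 0 0 0 0;1 0 -3.5 0 0 0 0;1 0 -6.5 0 0 0 0;1 0 -9.5 0 0 0 0;1 0 -12.5 0 0 0 0;1 .1 -15.5 0 0 0 0;1 .1 -18.5 0 0 0 0;1 .1 -20.5 0 0 0 0;1 .1 -21.7 0 0 0 0;1 .1 -22.2 0 0 0 0;1 .1 -22.5 0 0 0 0;1 .1 -22.6 0 0 0 0' ; python3 -m inch '1 0 0 0 0 0 0;1 0 0 0 0 0 0'
```

```text
clock: 4.9
ee_pos: [0.6307, 0.3141, 0.0571]
tool_rot: [0.999, -0.046, -0.001, 0.001]
contact_force: [-6.3, -14.8, 12.2]
opening: 0.0114
grip_force: 40.9
clock: 5.15
ee_pos: [0.6307, 0.3141, 0.0571]
tool_rot: [0.999, -0.046, -0.001, 0.001]
contact_force: [-5.4, -10.5, 10.6]
opening: 0.0109
grip_force: 40.6
```

```bash
python3 -m inch '0 0 0 0 0 0 0;0 0 0 0 0 0 0;0 0 0 0 0 0 0;0 0 0 0 0 0 0;0 0 0 -3 0 0 0;0 0 0 -7 0 0 0;0 0 0 -12 0 0 0;0 0 0 -12 0 0 0;0 0 0 -12 0 0 0' ; python3 go.py .4329 -.1713 .16 51.4
```

```text
clock: 6.28
ee_pos: [0.6305, 0.3156, 0.1756]
tool_rot: [0.999, -0.046, -0.0, 0.0]
contact_force: [0.6, -0.4, -0.4]
opening: 0.0855
grip_force: 0.0
cm [-15.2   50.3    1.59] rot [-0.     0.001 -0.989] alt [1.000e-03 0.000e+00 2.152e+00] now [0.6305 0.3156 0.1756]
```

```bash
python3 -m inch '0 -15.2 50.3 1.6 0 0 -.989;0 -15.2 50.3 1.6 0 0 -.989;0 -15.2 50.3 1.6 0 0 -.989;0 -15.2 50.3 1.6 0 0 -.989;0 -15.2 50.3 1.6 0 0 -.989;0 -15.2 50.3 1.6 0 0 -.989;0 -15.2 50.3 1.6 0 0 -.989;0 -15.2 50.3 1.6 0 0 -.989;0 -15.2 50.3 1.6 0 0 -.989;0 -15.2 50.3 1.6 0 0 -.989;0 -15.2 50.3 1.6 0 0 -.989;0 -15.2 50.3 1.6 0 0 -.989' >/dev/null; python3 -m inch '0 0 0 0 0 0 0;0 0 0 0 0 0 0;0 0 0 0 0 0 0'
cat > look.py <<'E'
import sys
from cell import env
from h import *
def look(name):
    i=env.camera_info("wrist");im,d=env.get_image("wrist");i={k:np.array(v) for k,v in i.items()}
    np.savez(name+".npz",im=im,d=d,**i); cv2.imwrite(f"pics/{name}.png",im[:,:,::-1])
    return i['K'],i['dist'],i['pose'],im,cloud(i['K'],i['dist'],i['pose'],d)
def objs(C,z0,z1,box,minn=60):
    m=(C[...,2]>z0)&(C[...,2]<z1)&(C[...,0]>box[0])&(C[...,0]<box[1])&(C[...,1]>box[2])&(C[...,1]<box[3])
    n,l,s,c=cv2.connectedComponentsWithStats(m.astype(np.uint8))
    for k in range(1,n):
        if s[k,4]>=minn:
            P=(C[l==k]*1000).astype(np.float32); r=cv2.minAreaRect(P[:,:2]); print(s[k],np.array(r[0]).round(1),np.array(r[1]).round(1),round(r[2],1),'mean',P.mean(0).round(1))
E
python3 - <<'E'
from look import *
K,D,T,im,C=look("w2"); objs(C,.019,.026,(.38,.49,-.23,-.12))
E
```

```text
clock: 8.15
ee_pos: [0.4333, -0.171, 0.1603]
tool_rot: [0.901, 0.434, 0.0, 0.0]
contact_force: [-0.1, -0.5, -0.2]
opening: 0.0856
grip_force: 0.0Traceback (most recent call last):
  File "<stdin>", line 2, in <module>
  File "look.py", line 13, in objs
    P=(C[l==k]*1000).astype(np.float32); r=cv2.minAreaRect(P[:,:2]); print(s[k],np.array(r[0]).round(1),np.array(r[1]).round(1),round(r[2],1),'mean',P.mean(0).round(1))
                                           ~~~~~~~~~~~~~~~^^^^^^^^^
cv2.error: OpenCV(4.12.0) /io/opencv/modules/imgproc/src/convhull.cpp:143: error: (-215:Assertion failed) total >= 0 && (depth == CV_32F || depth == CV_32S) in function 'convexHull'
```

View pics/w2.png

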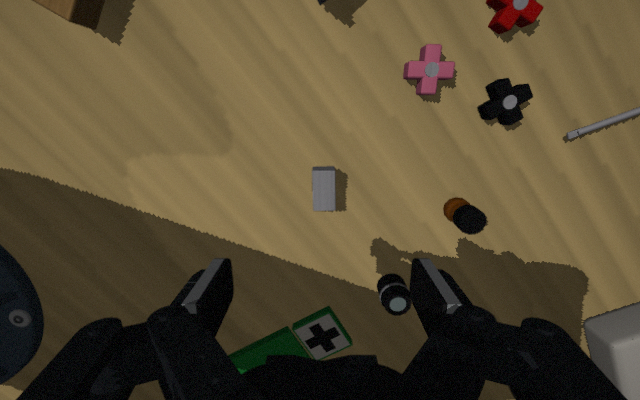

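The block at (324,189) is nearly aligned with the tool, the eyepiece is at (395,290), the black cross is at (505,102) and the vial at (464,215). I'll refine all three parts from this image.

```bash
sed -i 's/cv2.minAreaRect(P\[:,:2\])/cv2.minAreaRect(P[:,:2].copy())/' look.py
python3 - <<'E'
from look import *
f=np.load("w2.npz");C=cloud(f['K'],f['dist'],f['pose'],f['d'])
print("block");objs(C,.019,.026,(.38,.49,-.23,-.12))
print("eye");objs(C,.030,.040,(.38,.46,-.35,-.27))
print("cross");objs(C,.013,.022,(.57,.65,-.25,-.17))
E
```

```text
block
[312 170  24  41 946] [ 433.2 -173.6] [39.8 21.8] 52.2 mean [ 433.8 -173.3   22.4]
eye
[384 290  28  26 547] [ 419.6 -312.9] [28.  27.1] 69.8 mean [ 420.  -311.7   34.2]
cross
[ 482   78   51   47 1331] [ 610.2 -212.8] [35.7 36.9] 35.1 mean [ 609.6 -211.6   17.7]
```

```bash
python3 go.py .4332 -.1734 .004 52.2
```

```text
cm [-0.19  0.14 15.63] rot [-0.    -0.    -0.014] alt [-0.     0.     3.128] now [ 0.4332 -0.1711  0.1603]
```

```bash
python3 -m inch '0 -.2 .15 5 0 0 -.014;0 -.2 .15 10 0 0 -.014;0 -.2 .15 13 0 0 -.014;0 -.2 .15 15 0 0 -.014;0 -.2 .15 15.6 0 0 -.014;.5 -.2 .15 15.6 0 0 -.014;1 -.2 .15 15.6 0 0 -.014;1 -.2 .15 15.6 0 0 -.014;1 -.2 .15 15.6 0 0 -.014;1 -.2 .15 15.6 0 0 -.014;1 -.2 .15 15.6 0 0 -.014' 40; python3 -m inch '1 0 0 -3 0 0 0;1 0 0 -6 0 0 0;1 0 0 -11 0 0 0;1 0 0 -11 0 0 0;1 0 0 -11 0 0 0';python3 go.py .5985 -.0197 .115 84.4
```

```text
clock: 9.57
ee_pos: [0.4334, -0.1738, 0.005]
tool_rot: [0.898, 0.44, 0.0, 0.0]
contact_force: [-0.2, 1.0, 7.8]
opening: 0.0211
grip_force: 39.5
clock: 10.2
ee_pos: [0.4327, -0.1735, 0.1138]
tool_rot: [0.898, 0.44, -0.0, -0.0]
contact_force: [-0.8, -0.2, -2.7]
opening: 0.021
grip_force: 40.2
cm [22.31  3.67 -0.13] rot [-0.001 -0.    -0.562] alt [-0.000e+00  1.000e-03  2.579e+00] now [ 0.4327 -0.1735  0.1138]
```

```bash
python3 -m inch '1 22.3 3.7 -5 0 0 -.562;1 22.3 3.7 -5 0 0 -.562;1 22.3 3.7 -5 0 0 -.562;1 22.3 3.7 -5 0 0 -.562;1 22.3 3.7 -5 0 0 -.562;1 22.3 3.7 -5 0 0 -.562;1 22.3 3.7 -5 0 0 -.562;1 22.3 3.7 -5 0 0 -.562;1 22.3 3.7 -5 0 0 -.562'
python3 - <<'E'
from look import *
K,D,T,im,C=look("w3")
a=np.radians(-5.5); X=np.array([np.cos(a),np.sin(a)]);Y=np.array([-np.sin(a),np.cos(a)]);o=np.array([.607,.064])
q=C[...,:2]-o; rx=q@X; ry=q@Y; z=C[...,2]
def seg(r,z,sel,lo,hi,txt):
    h=[(round(b*1000),round(np.median(z[sel&(abs(r-b)<.001)])*1000,1),int((sel&(abs(r-b)<.001)).sum())) for b in np.arange(lo,hi,.002) if (sel&(abs(r-b)<.001)).sum()>5]; print(txt,h)
seg(ry,z,(abs(rx-.03)<.012),-.125,.125,"across")
seg(rx,z,(abs(ry)<.02)&(z>.038),-.075,.075,"rails")
m=(z>.038)&(z<.05)&(abs(ry)<.12)
for lo,hi in((-.075,-.05),(.05,.075)):
    s=m&(rx>lo)&(rx<hi); 
    if s.sum()>20: print(s.sum(),np.polyfit(ry[s],rx[s],1),rx[s].min(),rx[s].max())
E
```

```text
clock: 11.32
ee_pos: [0.5989, -0.0206, 0.1643]
tool_rot: [0.741, 0.671, -0.0, -0.0]
contact_force: [1.3, 0.5, -2.1]
opening: 0.0209
grip_force: 40.2
across [(-117, np.float64(30.3), 43), (-115, np.float64(30.1), 52), (-113, np.float64(24.3), 157), (-111, np.float64(13.1), 81), (-109, np.float64(8.0), 98), (-107, np.float64(4.4), 40), (-105, np.float64(4.3), 44), (-103, np.float64(4.4), 45), (-101, np.float64(4.2), 46), (-99, np.float64(4.5), 64), (-97, np.float64(225.3), 243), (-95, np.float64(225.3), 427), (-93, np.float64(224.8), 814), (-91, np.float64(220.9), 260), (-89, np.float64(220.9), 299), (-87, np.float64(221.2), 337), (-85, np.float64(221.0), 346), (-83, np.float64(221.3), 343), (-81, np.float64(220.9), 324), (-79, np.float64(213.2), 1020), (-77, np.float64(231.3), 515), (-75, np.float64(223.3), 1499), (-73, np.float64(220.2), 946), (-71, np.float64(4.7), 71), (-69, np.float64(241.1), 608), (-67, np.float64(4.9), 75), (-65, np.float64(4.3), 47), (-63, np.float64(4.2), 47), (-61, np.float64(4.3), 49), (-59, np.float64(12.3), 25), (-57, np.float64(12.5), 49), (-55, np.float6
[... 1536 characters left out ...]
(12.0), 70), (59, np.float64(12.3), 55), (61, np.float64(4.5), 26), (63, np.float64(4.5), 80), (65, np.float64(4.4), 69), (67, np.float64(4.4), 74), (69, np.float64(4.4), 75), (71, np.float64(4.2), 74), (73, np.float64(4.3), 74), (75, np.float64(4.3), 79), (77, np.float64(4.2), 32)]
rails [(-67, np.float64(44.3), 62), (-65, np.float64(44.2), 133), (-63, np.float64(44.4), 117), (-61, np.float64(43.7), 165), (-1, np.float64(307.2), 1004), (61, np.float64(42.0), 124), (63, np.float64(44.1), 133), (65, np.float64(44.3), 129), (67, np.float64(44.0), 100)]
2068 [-0.0058575  -0.06307694] -0.06724583281412401 -0.059763346485271575
2048 [-0.0035646  0.0639068] 0.060734562455952636 0.06814520495139861
```

View pics/w3.png

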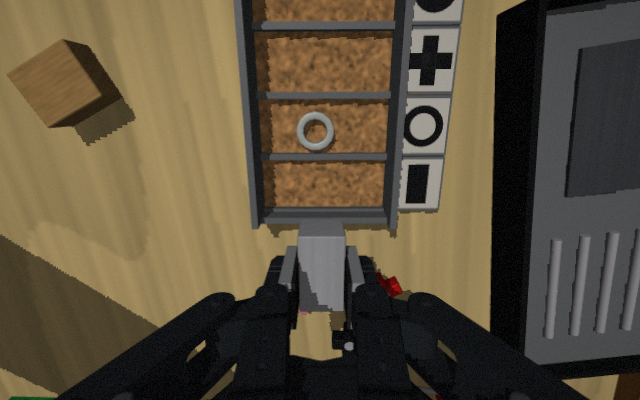

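The view shows the open rack with the ring in the third bay at (315,131). The labels run disc, cross, ring, rectangle, and the block is in the grip at (321,265). The corrected rack origin is (0.6075, 0.0648) with yaw −5.25°.

```bash
python3 -m inch '1 0 0 0 0 0 0;1 0 0 0 0 0 0;1 0 0 0 0 0 0'; python3 go.py .5998 -.0188 .0085 84.75
```

```text
clock: 11.75
ee_pos: [0.5991, -0.0202, 0.1643]
tool_rot: [0.741, 0.672, 0.0, -0.0]
contact_force: [0.8, 0.6, -1.6]
opening: 0.0213
grip_force: 40.2
cm [ 0.14  0.06 15.58] rot [ 0.    -0.    -0.006] alt [-0.    -0.     3.135] now [ 0.5991 -0.0202  0.1643]
```

```bash
python3 -m inch '1 .14 .06 5 0 0 0;1 .14 .06 10 0 0 0;1 .14 .06 13 0 0 0;1 .14 .06 14.5 0 0 0;1 .14 .06 15.1 0 0 0;1 .14 .06 15.3 0 0 0;1 .14 .06 15.4 0 0 0;1 .14 .06 15.5 0 0 0;1 .14 .06 15.5 0 0 0;1 .14 .06 15.5 0 0 0'
```

```text
clock: 13.0
ee_pos: [0.5999, -0.0189, 0.0095]
tool_rot: [0.741, 0.672, 0.0, 0.0]
contact_force: [-0.2, 0.5, -2.1]
opening: 0.0207
grip_force: 40.1
```

```bash
python3 -m inch '1 0 0 .05 0 0 0;1 0 0 .1 0 0 0;1 0 0 .1 0 0 0'
```

```text
clock: 13.38
ee_pos: [0.5999, -0.0189, 0.009]
tool_rot: [0.741, 0.672, 0.0, 0.0]
contact_force: [-3.1, -0.1, 7.3]
opening: 0.021
grip_force: 41.4
```

Contact with the bay floor. I'll open partially, lift, and head for the eyepiece.

```bash
python3 -m inch '.62 0 0 0 0 0 0;.55 0 0 0 0 0 0;.5 0 0 0 0 0 0;.5 0 0 0 0 0 0;.5 0 0 -2 0 0 0;.5 0 0 -6 0 0 0;.5 0 0 -12 0 0 0;.5 0 0 -12 0 0 0;.5 0 0 -12 0 0 0'
python3 - <<'E'
from look import *
K,D,T,im,C=look("w4"); print("block");objs(C,.021,.029,(.55,.66,-.06,.03))
E
python3 go.py .4198 -.3126 .13 84.75;python3 go.py .4198 -.3126 .13 30
```

```text
clock: 14.5
ee_pos: [0.5997, -0.0189, 0.1289]
tool_rot: [0.741, 0.672, 0.0, 0.0]
contact_force: [-0.4, -0.2, -0.6]
opening: 0.0428
grip_force: 0.0
block
[ 309  175   27   47 1193] [598.8 -17.8] [40.  21.6] 83.8 mean [598.7 -17.1  26.3]
[269 205 127  30 513] [606.4 -48. ] [110.3  23.3] 6.8 mean [611.1 -47.8  25. ]
cm [-30.99 -14.99  -0.18] rot [-0.001  0.    -0.006] alt [0.000e+00 1.000e-03 3.135e+00] now [ 0.5993 -0.0188  0.1281]
cm [-30.99 -14.99  -0.18] rot [-0.001  0.     0.949] alt [-1.000e-03 -1.000e-03 -2.192e+00] now [ 0.5993 -0.0188  0.1281]
```

The block stands in its bay with its top at 26 mm, as expected. Next is the eyepiece.

```bash
python3 -m inch '.3 -31 -15 -3 0 0 0;.3 -31 -15 -3 0 0 0;.3 -31 -15 -3 0 0 0;.3 -31 -15 -3 0 0 0;.3 -31 -15 -3 0 0 0;.3 -31 -15 -3 0 0 0;.3 -31 -15 -3 0 0 0;.3 -31 -15 -3 0 0 0;.3 -31 -15 -3 0 0 0;.3 -31 -15 -3 0 0 0;.3 -31 -15 -3 0 0 0;.3 -31 -15 -3 0 0 0'
python3 - <<'E'
from look import *
K,D,T,im,C=look("w5"); print("eye");objs(C,.030,.040,(.38,.46,-.36,-.27))
E
python3 go.py .4198 -.3126 .004 84.75
```

```text
clock: 16.05
ee_pos: [0.4203, -0.3126, 0.1583]
tool_rot: [0.741, 0.672, 0.0, -0.0]
contact_force: [-0.0, 0.1, -0.4]
opening: 0.06
grip_force: 0.0
eye
[308 179  30  30 718] [ 419.8 -313.1] [27.3 26.4] 83.7 mean [ 419.8 -312.7   34.4]
cm [-0.   -0.05 15.43] rot [ 0.    -0.    -0.006] alt [-0.    -0.     3.135] now [ 0.4203 -0.3126  0.1583]
```

```bash
python3 -m inch '.3 0 -.05 5 0 0 0;.3 0 -.05 10 0 0 0;.3 0 -.05 13 0 0 0;.3 0 -.05 15 0 0 0;.3 0 -.05 15.3 0 0 0;.5 0 -.05 15.3 0 0 0;1 0 -.05 15.3 0 0 0;1 0 -.05 15.3 0 0 0;1 0 -.05 15.3 0 0 0;1 0 -.05 15.3 0 0 0' 40; python3 -m inch '1 0 0 -3 0 0 0;1 0 0 -7 0 0 0;1 0 0 -12 0 0 0;1 0 0 -12 0 0 0;1 0 0 -12 0 0 0';python3 go.py .6152 .1484 .125 84.75
```

```text
clock: 17.35
ee_pos: [0.4201, -0.3131, 0.0064]
tool_rot: [0.741, 0.672, 0.0, 0.001]
contact_force: [-0.8, 1.1, 5.6]
opening: 0.0304
grip_force: 39.7
clock: 17.98
ee_pos: [0.4195, -0.3124, 0.1251]
tool_rot: [0.741, 0.672, -0.0, -0.0]
contact_force: [-0.1, 0.5, -1.1]
opening: 0.0304
grip_force: 40.2
cm [4.778e+01 1.497e+01 1.000e-02] rot [-0.    -0.    -0.006] alt [-0.     0.     3.135] now [ 0.4195 -0.3124  0.1251]
```

```bash
python3 -m inch '1 47.8 15 0 0 0 0;1 47.8 15 0 0 0 0;1 47.8 15 0 0 0 0;1 47.8 15 0 0 0 0;1 47.8 15 0 0 0 0;1 47.8 15 0 0 0 0;1 47.8 15 0 0 0 0;1 47.8 15 0 0 0 0;1 47.8 15 0 0 0 0;1 47.8 15 0 0 0 0;1 47.8 15 0 0 0 0;1 47.8 15 0 0 0 0'>/dev/null;python3 -m inch '1 0 0 0 0 0 0;1 0 0 0 0 0 0;1 0 0 0 0 0 0';python3 go.py .6152 .1484 .0104 84.75
```

```text
clock: 19.85
ee_pos: [0.6158, 0.1483, 0.1253]
tool_rot: [0.741, 0.672, 0.0, 0.0]
contact_force: [-0.8, 0.0, -0.8]
opening: 0.0306
grip_force: 40.2
cm [ 1.000e-02 -6.000e-02  1.149e+01] rot [ 0.    -0.    -0.006] alt [-0.    -0.     3.135] now [0.6158 0.1483 0.1253]
```

```bash
python3 -m inch '1 0 -.05 4 0 0 0;1 0 -.05 7 0 0 0;1 0 -.05 9.5 0 0 0;1 0 -.05 10.8 0 0 0;1 0 -.05 11.2 0 0 0;1 0 -.05 11.4 0 0 0;1 0 -.05 11.45 0 0 0;1 0 -.05 11.5 0 0 0;1 0 -.05 11.5 0 0 0'
```

```text
clock: 20.98
ee_pos: [0.6154, 0.1485, 0.0106]
tool_rot: [0.741, 0.672, 0.0, 0.0]
contact_force: [-0.5, -0.4, -0.7]
opening: 0.0302
grip_force: 40.2
```

```bash
python3 -m inch '1 0 0 .05 0 0 0;1 0 0 .1 0 0 0;1 0 0 .1 0 0 0'
```

```text
clock: 21.35
ee_pos: [0.6155, 0.1485, 0.0105]
tool_rot: [0.741, 0.672, 0.0, 0.0]
contact_force: [-5.7, -0.6, 11.2]
opening: 0.0302
grip_force: 41.4
```

```bash
python3 -m inch '.6 0 0 0 0 0 0;.45 0 0 0 0 0 0;.4 0 0 0 0 0 0;.4 0 0 0 0 0 0;.4 0 0 -2 0 0 0;.4 0 0 -6 0 0 0;.4 0 0 -14 0 0 0;.4 0 0 -14 0 0 0;.4 0 0 -14 0 0 0'
python3 - <<'E'
from look import *
K,D,T,im,C=look("w6"); print("eye");objs(C,.033,.044,(.57,.66,.11,.19))
E
python3 go.py .6100 -.2125 .15 80.1
```

```text
clock: 22.48
ee_pos: [0.6158, 0.1485, 0.1512]
tool_rot: [0.741, 0.672, 0.001, 0.001]
contact_force: [0.3, -0.3, -0.4]
opening: 0.0511
grip_force: 0.0
eye
[305 181  32  32 779] [614.1 148.4] [27.6 27. ] 69.7 mean [614.1 149.1  38.4]
cm [-35.96   3.03  -0.07] rot [ 0.    -0.     0.075] alt [ 0.     0.    -3.067] now [0.615  0.1484 0.1493]
```

The eyepiece stands upright with its top at 38 mm, as expected. Now the cross.

```bash
python3 -m inch '.2 -36 3 0 0 0 .075;.2 -36 3 0 0 0 .075;.2 -36 3 0 0 0 .075;.2 -36 3 0 0 0 .075;.2 -36 3 0 0 0 .075;.2 -36 3 0 0 0 .075;.2 -36 3 0 0 0 .075;.2 -36 3 0 0 0 .075;.2 -36 3 0 0 0 .075;.2 -36 3 0 0 0 .075'
python3 - <<'E'
from look import *
K,D,T,im,C=look("w7"); objs(C,.013,.022,(.575,.645,-.25,-.175))
from scipy.optimize import minimize
m=(C[...,2]>.014)&(C[...,2]<.022)&(abs(C[...,0]-.61)<.03)&(abs(C[...,1]+.2125)<.03); P=C[m][:,:2]; t=(P.max(0)+P.min(0))/2
best=None
for a in np.arange(40,130,1.):
    r=np.radians(a);Q=(P)@np.array([[np.cos(r),-np.sin(r)],[np.sin(r),np.cos(r)]])
    c=(np.percentile(Q,99.5,0)+np.percentile(Q,.5,0))/2; q=abs(Q-c); s=np.mean(q.min(1)<.0072)
    w=q.max(1).max()
    if best is None or s>best[0]+1e-9 or (abs(s-best[0])<1e-9 and w<best[3]): best=(s,a,c@np.array([[np.cos(r),np.sin(r)],[-np.sin(r),np.cos(r)]]),w)
print(best)
cv2.imwrite("pics/w7c.png",cv2.resize(im[100:300,200:440,::-1],None,fx=3,fy=3))
E
```

```text
clock: 23.78
ee_pos: [0.61, -0.2118, 0.1491]
tool_rot: [0.765, 0.644, -0.0, -0.0]
contact_force: [-0.6, 0.3, 0.3]
opening: 0.0684
grip_force: 0.0
[ 303  170   43   43 1030] [ 611.1 -213.2] [35.8 36. ] 37.1 mean [ 611.2 -212.1   18.2]
(np.float64(0.9980392156862745), np.float64(81.0), array([ 0.61089086, -0.21290177]), np.float64(0.020011753013630756))
```

View pics/w7c.png

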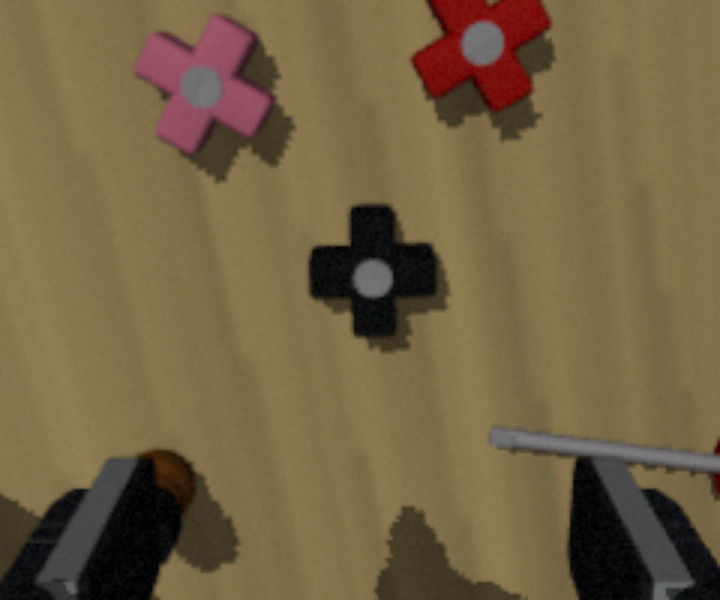

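The black cross at crop (373,272) is aligned with the tool. The pink and red ones and the screwdriver tip at (497,437) are clear of the fingers.

```bash
python3 go.py .6108 -.2127 .0035 81
```

```text
cm [-0.06  0.09 14.57] rot [-0.    -0.    -0.015] alt [-0.     0.     3.127] now [ 0.61   -0.2119  0.1492]
```

```bash
python3 -m inch '.3 -.06 .09 5 0 0 -.015;.3 -.06 .09 9 0 0 -.015;.3 -.06 .09 12 0 0 -.015;.3 -.06 .09 14 0 0 -.015;.3 -.06 .09 14.5 0 0 -.015;.4 -.06 .09 14.5 0 0 -.015;1 -.06 .09 14.5 0 0 -.015;1 -.06 .09 14.5 0 0 -.015;1 -.06 .09 14.5 0 0 -.015;1 -.06 .09 14.5 0 0 -.015' 40; python3 -m inch '1 0 0 -3 0 0 0;1 0 0 -7 0 0 0;1 0 0 -12 0 0 0;1 0 0 -12 0 0 0;1 0 0 -12 0 0 0';python3 go.py .6101 .0927 .125 84.75
```

```text
clock: 25.08
ee_pos: [0.6115, -0.2139, 0.0057]
tool_rot: [0.761, 0.649, 0.001, 0.001]
contact_force: [0.1, 0.0, 6.9]
opening: 0.0389
grip_force: 40.9
clock: 25.7
ee_pos: [0.6104, -0.2134, 0.124]
tool_rot: [0.761, 0.649, -0.0, -0.0]
contact_force: [-0.2, -0.2, -1.0]
opening: 0.0386
grip_force: 40.5
cm [30.23 -4.84 -0.09] rot [-0.    -0.    -0.066] alt [-0.     0.     3.075] now [ 0.6104 -0.2134  0.124 ]
```

```bash
python3 -m inch '1 30.2 -4.8 0 0 0 -.066;1 30.2 -4.8 0 0 0 -.066;1 30.2 -4.8 0 0 0 -.066;1 30.2 -4.8 0 0 0 -.066;1 30.2 -4.8 0 0 0 -.066;1 30.2 -4.8 0 0 0 -.066;1 30.2 -4.8 0 0 0 -.066;1 30.2 -4.8 0 0 0 -.066;1 30.2 -4.8 0 0 0 -.066;1 30.2 -4.8 0 0 0 -.066'
python3 - <<'E'
from look import *
K,D,T,im,C=look("w8"); cv2.imwrite("pics/w8c.png",im[...,::-1])
E
python3 go.py .6101 .0927 .0097 84.75
```

```text
clock: 26.95
ee_pos: [0.6108, 0.0916, 0.1243]
tool_rot: [0.739, 0.673, -0.0, -0.0]
contact_force: [0.5, 0.2, -1.5]
opening: 0.0387
grip_force: 40.5
cm [ 0.08 -0.08 11.46] rot [ 0.    -0.    -0.001] alt [-0.   -0.    3.14] now [0.6109 0.0918 0.1243]
```

View pics/w8c.png

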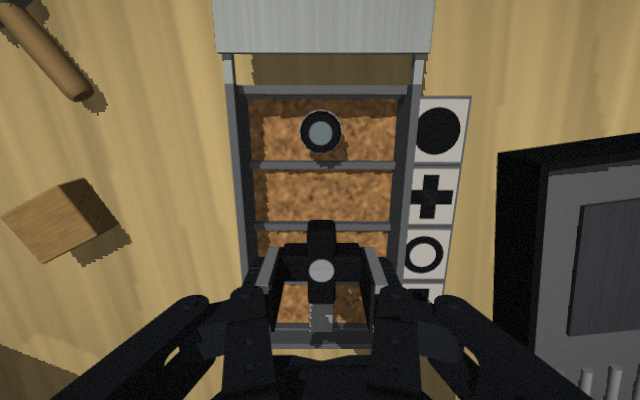

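The cross is held level at (321,270), the eyepiece stands in the disc bay at (320,131), and the cross bay at (321,195) is empty. Lowering.

```bash
python3 -m inch '1 .1 -.05 4 0 0 0;1 .1 -.05 7 0 0 0;1 .1 -.05 9.5 0 0 0;1 .1 -.05 10.8 0 0 0;1 .1 -.05 11.2 0 0 0;1 .1 -.05 11.3 0 0 0;1 .1 -.05 11.4 0 0 0;1 .1 -.05 11.45 0 0 0;1 .1 -.05 11.45 0 0 0'
```

```text
clock: 28.12
ee_pos: [0.6105, 0.0933, 0.01]
tool_rot: [0.739, 0.674, 0.0, 0.0]
contact_force: [0.6, -0.6, -0.4]
opening: 0.0386
grip_force: 40.5
```

```bash
python3 -m inch '1 0 0 .05 0 0 0;1 0 0 .1 0 0 0;1 0 0 .1 0 0 0'
```

```text
clock: 28.5
ee_pos: [0.6105, 0.0933, 0.0097]
tool_rot: [0.739, 0.674, 0.0, 0.0]
contact_force: [-3.2, -1.2, 10.4]
opening: 0.0386
grip_force: 41.6
```

```bash
python3 -m inch '.45 0 0 0 0 0 0;.36 0 0 0 0 0 0;.34 0 0 0 0 0 0;.34 0 0 0 0 0 0;.34 0 0 -2 0 0 0;.34 0 0 -6 0 0 0;.34 0 0 -13 0 0 0;.34 0 0 -13 0 0 0;.34 0 0 -13 0 0 0'
python3 - <<'E'
from look import *
K,D,T,im,C=look("w9"); objs(C,.016,.028,(.57,.66,.065,.12)); cv2.imwrite("pics/w9c.png",im[...,::-1])
E
python3 go.py .6307 .3145 .15 -5.3
```

```text
clock: 29.62
ee_pos: [0.6105, 0.0933, 0.1398]
tool_rot: [0.739, 0.674, 0.001, 0.0]
contact_force: [-0.0, 0.1, -0.9]
opening: 0.056
grip_force: 0.0
[ 299  171   45   45 1153] [609.2  94.6] [35.8 35.8] 40.8 mean [609.3  95.3  22.1]
cm [22.22  0.04 -1.15] rot [-1.000e-03  1.000e-03  1.571e+00] alt [-1.00e-03 -1.00e-03 -1.57e+00] now [0.6099 0.0933 0.1385]
```

View pics/w9c.png

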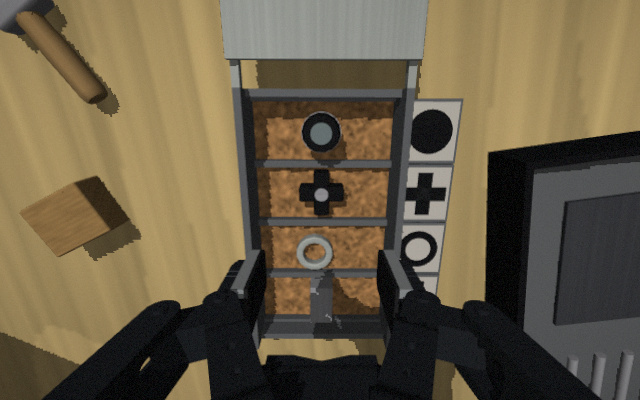

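All parts are in their bays: eyepiece (320,131), cross (321,194, top at 22 mm), ring (315,252) and block (321,297). Now I'll shut the cover.

```bash
python3 -m inch '.2 22.2 0 -1.2 0 0 1.571;.2 22.2 0 -1.2 0 0 1.571;.2 22.2 0 -1.2 0 0 1.571;.2 22.2 0 -1.2 0 0 1.571;.2 22.2 0 -1.2 0 0 1.571;.2 22.2 0 -1.2 0 0 1.571;.2 22.2 0 -1.2 0 0 1.571;.2 22.2 0 -1.2 0 0 1.571;.2 22.2 0 -1.2 0 0 1.571;.2 22.2 0 -1.2 0 0 1.571;.2 22.2 0 -1.2 0 0 1.571;.2 22.2 0 -1.2 0 0 1.571'>/dev/null;python3 -m inch '.2 0 0 0 0 0 0;.2 0 0 0 0 0 0;.2 0 0 0 0 0 0';python3 - <<'E'
from look import *
K,D,T,im,C=look("w10"); objs(C,.068,.082,(.58,.69,.28,.35))
E
python3 go.py .6307 .3145 .056 -5.3
```

```text
clock: 31.55
ee_pos: [0.6308, 0.3144, 0.1508]
tool_rot: [0.999, -0.046, 0.0, -0.0]
contact_force: [-0.8, 0.4, 0.3]
opening: 0.0686
grip_force: 0.0
[ 314  169   17   77 1184] [631.2 312.5] [11.9 59.9] 85.1 mean [633.5 312.4  75.7]
cm [-0.01 -0.01  9.48] rot [-0. -0.  0.] alt [ 0.    -0.    -3.141] now [0.6308 0.3144 0.1508]
```

```bash
python3 -m inch '.2 0 .1 4 0 0 0;.2 0 .1 7 0 0 0;.2 0 .1 9 0 0 0;.2 0 .1 9.4 0 0 0;.5 0 .1 9.4 0 0 0;.7 0 .1 9.4 0 0 0;1 0 .1 9.4 0 0 0;1 0 .1 9.4 0 0 0;1 0 .1 9.4 0 0 0;1 0 .1 9.4 0 0 0;1 0 .1 9.4 0 0 0' 40; python3 -m inch '1 0 1 0 0 0 0;1 0 3.5 0 0 0 0;1 0 6.5 0 0 0 0;1 0 9.5 0 0 0 0;1 0 12.5 0 0 0 0;1 0 15.5 0 0 0 0;1 0 18.5 0 0 0 0;1 0 21 0 0 0 0;1 0 23 0 0 0 0;1 0 24.2 0 0 0 0;1 0 24.6 0 0 0 0;1 0 24.8 0 0 0 0'; python3 -m inch '1 0 0 0 0 0 0;1 0 0 0 0 0 0'
```

```text
clock: 32.98
ee_pos: [0.6311, 0.3136, 0.0578]
tool_rot: [0.999, -0.046, 0.001, -0.0]
contact_force: [-1.0, 0.1, 6.4]
opening: 0.0112
grip_force: 42.2
clock: 34.48
ee_pos: [0.6075, 0.0663, 0.0577]
tool_rot: [0.999, -0.046, -0.0, -0.0]
contact_force: [-6.0, 3.2, 10.7]
opening: 0.0108
grip_force: 42.9
clock: 34.72
ee_pos: [0.6075, 0.0661, 0.0577]
tool_rot: [0.999, -0.046, -0.0, 0.0]
contact_force: [-5.6, -0.7, 10.7]
opening: 0.0113
grip_force: 43.0
```

Not yet at the stop. I'll nudge it further until the force rises.

```bash
python3 -m inch '1 0 .1 0 0 0 0;1 0 .2 0 0 0 0;1 0 .3 0 0 0 0;1 0 .35 0 0 0 0;1 0 .35 0 0 0 0'
```

```text
clock: 35.35
ee_pos: [0.6074, 0.0649, 0.0577]
tool_rot: [0.999, -0.046, 0.0, -0.001]
contact_force: [-4.9, 15.5, 9.2]
opening: 0.0112
grip_force: 42.7
```

```bash
python3 -m inch '.6 0 0 0 0 0 0;.3 0 0 0 0 0 0;.2 0 0 0 0 0 0;.2 0 0 0 0 0 0;.2 0 0 -2 0 0 0;.2 0 0 -6 0 0 0;.2 0 0 -12 0 0 0;.2 0 0 -12 0 0 0;.2 0 0 -12 0 0 0;.2 0 0 -12 0 0 0';python3 - <<'E'
from look import *
K,D,T,im,C=look("w11"); objs(C,.068,.082,(.55,.66,.02,.11))
i,d=env.get_image("top"); cv2.imwrite("pics/top1.png",cv2.resize(i[90:260,170:440,::-1],None,fx=2.5,fy=2.5))
E
```

```text
clock: 36.6
ee_pos: [0.6069, 0.0629, 0.1759]
tool_rot: [0.999, -0.046, -0.001, 0.0]
contact_force: [0.1, 0.2, -0.5]
opening: 0.0682
grip_force: 0.0
[ 312  163   15   70 1003] [607.6  63.6] [11.8 59.3] 84.3 mean [609.5  63.6  75.7]
```

View pics/w11.png

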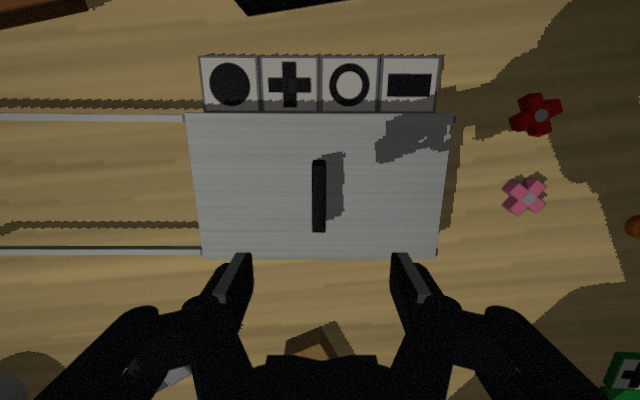

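The cover is shut over all four bays, with the handle at (319,195) measured at (0.6076, 0.0636), and the gripper is clear. Handing in.

```bash
python3 -c "
from cell import env
print(env.close_job())"
```

```text
the job is handed in; nothing more can be done
None
```

The eyepiece, block and cross-shaped knob are each upright in their labelled bays, the ring was left in its bay, the cover is pushed to its shut stop, and the job was handed in at about 37 s.

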